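# Close and start the contact grill

### The arm

A 7-joint arm with a two-finger parallel gripper is mounted at the origin on the work surface. World frame = base frame: x ahead of the robot, y to its left, z up, the work surface at z = 0. Lengths are in m, angles in rad, forces in N, time in s.
With the tool pointing down it reaches from about 0.4 to 0.85 m from the base axis. Payload 10.4 kg.
Tool frame: the origin (TCP) lies at the very end of the fingers, on their centre line; the grasp point (between the pads) lies 19 mm behind it; z points along the fingers, y is the direction in which the jaws open and shut (so a half turn about z gives the same grasp; the last joint's range is limited). The gripper opens to 87 mm and grips with 3 to 60 N. Pads are 19 mm wide; open, the fingers measure 117 mm over their backs; the gripper's body (75 mm by 190 mm) begins 51 mm behind the grasp point.
Start: joints at [1.106, 0.332, -0.065, 1.46, 0.022, 1.35, -0.088], TCP at [0.267, -0.565, 0.223] pointing down, gripper open.
Joint ranges: [-2.6, 2.6], [-0.5, 2.12], [-1.47, 1.34], [0.16, 2.42], [-1.27, 4.41], [0.06, 2.06], [-2.6, 2.6]. Speed limits (rad/s): [2.22, 2.22, 2.79, 2.79, 3.14, 3.14, 3.14].

### API

Orientations are given as a unit quaternion [x, y, z, w].
In Python, from bench import r, eyes, job gives the robot as it stands. The module is installed in compiled form; this text tells all that it offers.
- The arm moves only by the tool play_rows, never from a script. Its argument "motion" is a list of rows, each a list of 7 numbers: the shift along the tool's x, y, z as a fraction of full scale, then the turn, a rotation vector about the tool's x, y, z as a fraction of full scale, then the opening in per cent of the stroke, from 0 (shut) to 100 (fully open). A call has 1 to 5 rows; each row is the pose to reach, as a shift and turn from the pose commanded when the call began, along the tool's axes at that moment; what a row does not reach only later rows make up. Full scale, the value 1, is 0.2 m for a shift and 90 degrees for a turn. A row lasts 1/8 s, in which the tool goes at most 62.5 mm and 10.7 degrees, less where a joint would pass 70% of its speed; a pose out of reach is approached as far as the arm can. A call with a number of a shift or a turn outside -1 to 1 is refused whole. A call with a gripper value outside its range is refused whole. The fingers move at their own pace and stop on an object; "squeeze" is the grip in N (left out, the last holds). Time passes only in rows, so rows that repeat a pose let the fingers close. It gives the time, the measured TCP pose, the force and the opening at its end, in the units of the state.
- r.read_state(): the state, without advancing time (a new reading comes with each control period).
- eyes.camera(name): name is "side" or "top"; returns a dict with "image" (420x560x3 uint8, red, green, blue), "mtx" (3x3 intrinsics, pixels), "R" (3x3) and "t" (3): a world point X has camera coordinates R X + t. Camera axes: x right, y down, z forward; pixel columns grow to the right and rows downward; lengths in m; the calibration is good to about 2 mm. A picture is of the moment at which its call begins. There is no depth.
- job.close_job(): hands the job in, once; it reports no verdict.
Trained networks look in a picture, given as the dict that the camera call returned (one of the last four; its "shot" number tells which), for a name from the list of things; names that differ only in an ending like _2 or _b are one class to them, and where a whole thing is asked for, a point or a joint stands for the part that bears it (a point fixed in the world has none). Each returns a list of dicts, best first, with "p" (0 to 1); they miss things now and then, are a little off and sometimes report something else, mostly with a low value. They report only what shows in the picture. A call takes as long as a camera call.
- eyes.regions_of(picture, label): "region" (420x560 bool, what is visible of it) and "xy" ([column, row] in pixels, amid what is visible of it).
- eyes.landmark_of(picture, label): "xy" ([column, row] in pixels: a listed point, or the origin of a listed thing).
The state is a dict: "time": time; "joint_positions": joint angles; "joint_vel": joint speeds; "joint_torque": joint torques, N m; "ee_pos": TCP position; "eef_rot": TCP orientation; "ft_force": force on the tool from outside, world axes, zero at the start; "torque": the same for the moment, N m; "width": finger opening in m.
Only numpy, scipy, OpenCV 4.12 (cv2) and the standard library are available. Lean on these libraries where they do the work, as an engineer would, in place of code of your own. Each camera call takes 0.05 s, during which the arm holds its last target. There are 200 camera calls.

### The job

Get the contact grill heating: push its lid down by the handle until it is fully shut, then tip the broad, sloping rocker switch on by pressing down the end that stands up, then press the narrow bar key (both plates) all the way down and let it come up, and last press the round key (start) all the way down and let it come up. Only push things, do not lift the lid any further; leave the cross-shaped key unpressed and the cup, bottle and jar where they stand.

Things in the scene. Friction and masses are not known exactly. Their poses are not given: they have to be found in the camera images.
- grill: contact grill, fixed to the table, grey base 320 mm deep (its x) by 320 mm wide (its y), control ledge 60 mm above the table; origin under it on the table, 185 mm behind its front face and midway across; its -x side, with the control ledge, faces the robot, z up; yaw within 0.3 rad of the robot's axes
- panel (a point): middle of the row of controls on the ledge's top, 145 mm in front (-x) of the grill's origin, 60 mm up. Four black modules (72 mm along x, 56 mm along y, 6 mm thick) stand in a row along y, 64 mm apart; which control sits where varies. With the lid shut, the handle's front edge is 47 mm behind (+x) the row's middle line
- lid (a joint): angle in rad of the grill's steel lid (about 0.9 kg, 290 mm wide, hinged along its far edge, top 110 mm above the table when shut): 0 is fully shut, larger is more open; starts at 0.35 to 0.6, opens to at most 1.2. A stiff hinge: it stays where it is left and takes about 2 to 6 N down on the handle to close
- lid_handle (a point): middle of the top face of the lid's black handle bar (210 mm along y, 26 mm deep, 18 mm thick, across the lid's robot-side edge); moves with the lid, 104 mm above the table when shut. The hinge line runs along the grill's y, 110 mm behind (+x) its origin, 75 mm up. From there at lid angle a this point is at x = -0.195 cos a + 0.029 sin a, z = 0.195 sin a + 0.029 cos a
- rocker (a joint): rocker switch, a flat white bar 60 mm long (along the grill's x) by 34 mm wide by 8 mm thick, pivoted about the grill's y at its middle, 72 mm above the table; angle in rad: 0 is off (robot-side end standing up), 0.4 is on (robot-side end down, far end up). It stays where it is left; tipping takes 1 to 5 N on the robot-side end, up to a hard stop
- rocker_end (a point): point on the top face of the rocker, 22 mm from its middle towards its robot-side end: where to press. 80 mm above the table when off, 72 mm when on; axes as grill when off, turning with the rocker
- bar_key (a joint): narrow bar (both plates) key: spring push key, an oblong 44 mm along y by 18 mm along x, white plastic on its black module; joint value is how far it is pressed in m, 0 released to 0.006 fully down (about 1.2 N to start it moving, 4.8 N fully down, springs back)
- bar_key_top (a point): centre of the bar key's top face (moves down with it); 76 mm above the table when released, 10 mm above the black module, still 4 mm above it when fully down; axes as grill
- round_key (a joint): round (start) key: spring push key, a disc 36 mm across, white plastic on its black module; joint value is how far it is pressed in m, 0 released to 0.006 fully down (about 1.2 N to start it moving, 4.8 N fully down, springs back)
- round_key_top (a point): centre of the round key's top face (moves down with it); 76 mm above the table when released, 10 mm above the black module, still 4 mm above it when fully down; axes as grill
- cross_key (a joint): cross-shaped (program) key: spring push key, a plus-shaped cross 42 mm across with arms 13 mm wide, white plastic on its black module; joint value is how far it is pressed in m, 0 released to 0.006 fully down (about 1.2 N to start it moving, 4.8 N fully down, springs back); not to be pressed
- cross_key_top (a point): centre of the cross key's top face (moves down with it); 76 mm above the table when released, 10 mm above the black module, still 4 mm above it when fully down; axes as grill
- cup: bystander: empty white cup, 76 mm across, 90 mm tall, standing loose on the table left of the grill; origin at the centre of its underside, z up
- sauce_bottle: bystander: white sauce bottle with a yellow cap, 64 mm across, 170 mm tall, standing loose right of the grill; origin at the centre of its underside, z up
- jar: bystander: amber glass jar with a steel lid, 68 mm across, 85 mm tall, standing loose right of the grill near the ledge; origin at the centre of its underside, z up

How it is judged:
On the way, in this order (a step that is already met when the one before it is completed fails the run):
1. the lid is pushed shut (value of joint lid below 0.04 rad), for 0.2 s.
2. the rocker is tipped on (value of joint rocker above 0.32 rad), for 0.2 s.
3. the bar key is pressed down (value of joint bar_key above 0.0045 m), for 0.05 s.
4. the bar key has come up again (value of joint bar_key below 0.0015 m), for 0.05 s.
5. the round key is pressed down (value of joint round_key above 0.0045 m), for 0.05 s.
At the end, for the whole second after the job is handed in: lid shut within 0.04 rad, rocker on (over 0.32 of its 0.4 rad), all three keys up (within 1.5 mm), the cup, bottle and jar within 30 mm of where they stood (value of joint lid below 0.04 rad and value of joint rocker above 0.32 rad and value of joint each of bar_key, round_key, cross_key below 0.0015 m and distance of each of cup, sauce_bottle, jar from where it was at the start of the episode below 0.03 m); the robot touches nothing.
It fails at once if the rocker is tipped on while the lid is open (value of joint rocker above 0.2 rad and value of joint lid above 0.06 rad).
It fails at once if the bar or round key is pressed while the rocker is off (value of joint rocker below 0.2 rad and value of joint any of bar_key, round_key above 0.003 m).
It fails at once if the cross-shaped key is pressed (value of joint cross_key above 0.003 m).
It fails at once if the lid is lifted further open (value of joint lid above 0.7 rad).
It fails at once if the cup, bottle or jar is moved more than 30 mm, lifted or knocked over (distance of any of cup, sauce_bottle, jar from where it was at the start of the episode above 0.03 m or angle between any of cup, sauce_bottle, jar's own z axis and vertical above 0.3 rad).
It also fails if it takes over 50 s, if anything falls off the work surface, if the arm or the gripper's body presses on something with over 40 N, if the wrist force passes 120 N, or if a joint passes its speed limit or range.

## Working session

There is one attempt and no reset: what is moved stays moved. The work goes in short steps, Python scripts to look and compute and a tool call to move; the robot and the scene stay as the last step left them, time stands still between calls to the robot, and variables do not carry over. Pictures are saved under pics/ and viewed, about 8 in all and at most 12, crops included, and the job is handed in when it is done.

Besides the shell and the picture viewer there is one more tool, called after ">>>" in YAML: its name, and indented under it one key for each argument. play_rows: Moves the arm, as the interface text tells. Shift numbers are shares of 0.2 m and turn numbers shares of 90 degrees, none past 1 either way. Its arguments: {"type":"object","properties":{"motion":{"type":"array","items":{"type":"array","items":{"type":"number"}}},"squeeze":{"type":"number"}},"required":["motion"]}

```bash
mkdir -p pics; cat > h.py <<'E'
import numpy as np, cv2
from scipy.optimize import least_squares
from scipy.spatial.transform import Rotation as Ro
from bench import r, eyes, job
def proj(c,X):
    q=np.atleast_2d(X)@np.array(c["R"]).T+np.array(c["t"]); q=q@np.array(c["mtx"]).T
    return q[:,:2]/q[:,2:]
def onz(c,xy,z):
    d=np.linalg.inv(c["mtx"])@[xy[0],xy[1],1.]; R=np.array(c["R"]); d=R.T@d; o=-R.T@np.array(c["t"])
    return o+d*(z-o[2])/d[2]
def tri(cs,xys):
    return least_squares(lambda X:np.concatenate([proj(c,X)[0]-p for c,p in zip(cs,xys)]),[.6,0,.1])
def save(c,n): cv2.imwrite("pics/"+n,cv2.cvtColor(c["image"],cv2.COLOR_RGB2BGR))
E
python3 - <<'E'
from h import *
np.set_printoptions(precision=4,suppress=True)
s=r.read_state(); print(s["time"],s["ee_pos"],s["eef_rot"],s["ft_force"],s["width"])
C={n:eyes.camera(n) for n in("side","top")}
for n,c in C.items():
    save(c,n+"0.png"); print(n,-np.array(c["R"]).T@c["t"])
cv2.imwrite("pics/both.png",cv2.resize(np.hstack([cv2.cvtColor(C[n]["image"],cv2.COLOR_RGB2BGR) for n in C]),(800,300)))
Z=dict(grill=0,panel=.06,rocker_end=.08,bar_key_top=.076,round_key_top=.076,cross_key_top=.076,lid_handle=.18,cup=0,sauce_bottle=0,jar=0)
for l,z in Z.items():
    o=[]
    for n,c in C.items():
        d=eyes.landmark_of(c,l)
        for e in d[:2]: print(l,n,np.round(e["p"],2),np.array(e["xy"]),onz(c,e["xy"],z))
        if d:o.append((c,d[0]["xy"]))
    if len(o)==2:
        t=tri(*zip(*o)); print("   tri",t.x,t.cost)
E
```

```text
0.0 [ 0.2671 -0.5647  0.2218] [ 0.9757  0.2191 -0.0002 -0.0007] [-0.2527 -0.4094 -0.2639] 0.086858038656859
side [-0.0051  0.788   0.6701]
top [0.4032 0.0151 1.0187]
grill side 0.84 [289.7 217.2] [ 0.639  -0.0691  0.    ]
grill top 0.94 [321.6 183.6] [ 0.6422 -0.0688  0.    ]
   tri [ 0.6412 -0.0695 -0.0008] 0.3215166752679151
panel side 0.73 [340.4 215. ] [ 0.4906 -0.0692  0.06  ]
panel top 0.82 [322.9 245.2] [ 0.4921 -0.0655  0.06  ]
   tri [ 0.4907 -0.066   0.0618] 0.4803636472107849
rocker_end side 0.75 [354.5 206.2] [ 0.4681 -0.0935  0.08  ]
rocker_end top 0.81 [338.4 254.1] [ 0.4718 -0.0961  0.08  ]
   tri [ 0.4711 -0.0968  0.0774] 0.2140387114033965
bar_key_top side 0.59 [360.6 193.8] [ 0.4891 -0.1598  0.076 ]
bar_key_top top 0.59 [371.1 246.4] [ 0.4888 -0.1658  0.076 ]
   tri [ 0.4902 -0.1658  0.0727] 0.46855643987104395
round_key_top side 0.71 [316.2 230.8] [0.4861 0.0394 0.076 ]
round_key_top top 0.56 [278.8 244.8] [0.4908 0.0292 0.076 ]
   tri [0.4919 0.0296 0.0684] 0.051921085834666536
cross_key_top top 0.5 [307. 248.] [ 0.4844 -0.0305  0.076 ]
lid_handle side 0.95 [308.4 161.6] [ 0.574  -0.0562  0.18  ]
lid_handle side 0.75 [260.9 275.7] [0.3996 0.3266 0.18  ]
lid_handle top 0.74 [330.7 192.2] [ 0.583  -0.0713  0.18  ]
   tri [ 0.585  -0.0723  0.1706] 5.446467816443301e-05
cup side 0.94 [261.8 273.3] [0.5519 0.1496 0.    ]
cup top 0.6 [221.6 224.2] [0.5447 0.1631 0.    ]
   tri [0.5425 0.1611 0.0118] 0.058481572405960344
sauce_bottle side 0.63 [332.6 174.9] [ 0.6764 -0.333   0.    ]
jar side 0.61 [378.3 188.4] [ 0.5272 -0.3371  0.    ]
jar side 0.48 [312.8 231.2] [ 0.5547 -0.0501  0.    ]
jar top 0.72 [433.4 233.6] [ 0.526  -0.3235  0.    ]
   tri [ 0.5232 -0.3215  0.0084] 0.9798985128992775
```

```bash
python3 - <<'E'
import cv2,numpy as np
a=cv2.imread("pics/top0.png")[130:310,190:460]; b=cv2.imread("pics/side0.png")[110:310,230:450]
a=cv2.resize(a,None,fx=2.2,fy=2.2,interpolation=2)
cv2.imwrite("pics/a.png",a)
b=cv2.resize(b,None,fx=2.5,fy=2.5,interpolation=2); cv2.imwrite("pics/b.png",b)
E
```

```text
(no output)
```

View pics/a.png

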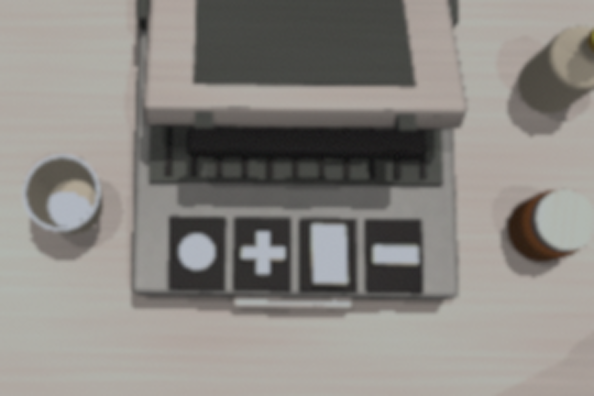

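View pics/b.png

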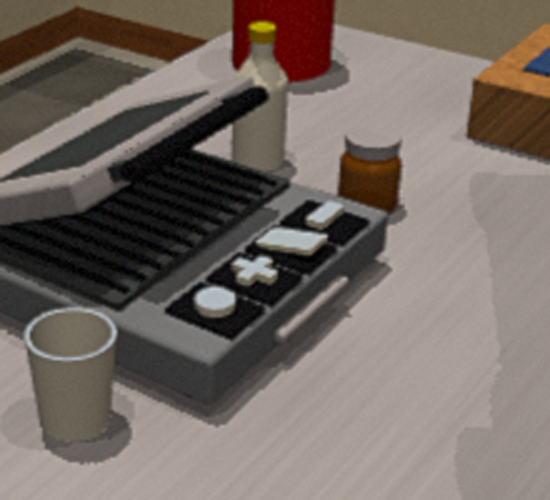

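```bash
cat > fit.py <<'E'
from h import *
np.set_printoptions(precision=4,suppress=True)
def G(p,q): # grill pts to world
    c,s=np.cos(p[2]),np.sin(p[2]); return np.array([p[0]+c*q[0]-s*q[1],p[1]+s*q[0]+c*q[1],q[2]])
def pts(a): return dict(grill=(0,0,0),panel=(-.145,0,.06),round_key_top=(-.145,.096,.076),cross_key_top=(-.145,.032,.076),
  rocker_end=(-.145-.0203+.003,-.032,.080),bar_key_top=(-.145,-.096,.076),lid_handle=(.11-.195*np.cos(a)+.029*np.sin(a),0,.075+.195*np.sin(a)+.029*np.cos(a)))
def fit(cs):
    obs=[]
    for c in cs:
        for l in pts(0):
            d=eyes.landmark_of(c,l)
            if d and d[0]["p"]>.4: obs.append((c,l,np.array(d[0]["xy"])))
    f=lambda p:np.concatenate([proj(c,G(p,pts(p[3])[l]))[0]-xy for c,l,xy in obs])
    s=least_squares(f,[.64,-.07,0,.4],loss="soft_l1")
    for (c,l,xy),e in zip(obs,f(s.x).reshape(-1,2)): print(l,e.round(1))
    print("x y yaw lid",s.x,"cost",s.cost); 
    for l,q in pts(s.x[3]).items(): print(l,G(s.x,q))
    return s.x
if __name__=="__main__":
    C=[eyes.camera(n) for n in("side","top")]; p=fit(C)
    a=[cv2.cvtColor(c["image"],cv2.COLOR_RGB2BGR) for c in C]
    # white-blob centroids in top as check
    hsv=cv2.cvtColor(a[1],cv2.COLOR_BGR2HSV)[225:265,260:390]
    m=((hsv[...,2]>175)).astype(np.uint8); n,_,st,ce=cv2.connectedComponentsWithStats(m)
    for i in range(1,n):
        if 30<st[i,4]<900:
            xy=ce[i]+[260,225]; print("blob",st[i],xy,onz(C[1],xy,.076))
E
python3 fit.py
```

```text
grill [-1.7 -1.3]
panel [-1.4 -1.4]
round_key_top [-0.  -2.2]
cross_key_top [0.1 0.4]
bar_key_top [ 2.9 -2.9]
lid_handle [ 0.5 -4.6]
grill [-1.   0.5]
panel [1.6 0.5]
round_key_top [-0.8 -0.3]
cross_key_top [ 1.1 -6. ]
rocker_end [0.3 1.1]
bar_key_top [-2.2  0.2]
lid_handle [-2.7  0.8]
x y yaw lid [ 0.638  -0.0662 -0.0114  0.474 ] cost 24.140824568102534
grill [ 0.638  -0.0662  0.    ]
panel [ 0.493  -0.0645  0.06  ]
round_key_top [0.4941 0.0315 0.076 ]
cross_key_top [ 0.4934 -0.0325  0.076 ]
rocker_end [ 0.4754 -0.0963  0.08  ]
bar_key_top [ 0.4919 -0.1605  0.076 ]
lid_handle [ 0.5877 -0.0656  0.1898]
blob [ 72   8  15  25 346] [339.3815 245.0491] [ 0.4912 -0.099   0.076 ]
blob [ 41  11  18  18 138] [309.1667 244.4203] [ 0.4921 -0.0351  0.076 ]
blob [ 12  12  15  15 170] [279.0118 244.0765] [0.4923 0.0288 0.076 ]
blob [101  17  18   7 111] [369.2973 245.4054] [ 0.4908 -0.1621  0.076 ]
```

>>> play_rows:
  motion:
    - [0, 0, -0.3, 0, 0, 0, 0]
    - [0.2, -0.13, -0.3, 0, 0, 0, 0]
    - [0.41, -0.26, -0.3, 0, 0, 0, 0]
    - [0.62, -0.4, -0.3, 0, 0, 0, 0]
    - [0.82, -0.53, -0.3, 0, 0, 0, 0]
  squeeze: 20

```text
time: 2.52
ee_pos: [0.371, -0.3975, 0.2828]
eef_rot: [0.976, 0.219, 0.0, 0.0]
ft_force: [0.7, -0.2, -0.1]
width: 0.0449
```

>>> play_rows:
  motion:
    - [0.2, -0.13, 0, 0, 0, 0, 0]
    - [0.41, -0.26, 0, 0, 0, 0, 0]
    - [0.62, -0.4, 0, 0, 0, 0, 0]
    - [0.82, -0.53, 0, 0, 0, 0, 0]
    - [0.82, -0.53, 0, 0, 0, 0, 0]

```text
time: 3.15
ee_pos: [0.4751, -0.229, 0.2828]
eef_rot: [0.975, 0.222, 0.001, -0.0]
ft_force: [-0.3, -0.8, 1.0]
width: 0.0017
```

>>> play_rows:
  motion:
    - [0.2, -0.13, 0, 0, 0, 0.1, 0]
    - [0.41, -0.26, 0, 0, 0, 0.2, 0]
    - [0.62, -0.4, 0.1, 0, 0, 0.2865, 0]
    - [0.82, -0.53, 0.15, 0, 0, 0.2865, 0]
    - [0.82, -0.53, 0.15, 0, 0, 0.2865, 0]

```text
time: 3.78
ee_pos: [0.5766, -0.0636, 0.2513]
eef_rot: [1.0, -0.001, -0.001, -0.001]
ft_force: [-0.4, -0.8, 0.3]
width: 0.0004
```

>>> play_rows:
  motion:
    - [0, 0, 0.1, 0, 0, 0, 0]
    - [0, 0, 0.2, 0, 0, 0, 0]
    - [0, 0, 0.25, 0, 0, 0, 0]
    - [0, 0, 0.27, 0, 0, 0, 0]

```text
time: 4.28
ee_pos: [0.5758, -0.0682, 0.1984]
eef_rot: [1.0, -0.005, -0.0, 0.0]
ft_force: [-1.2, 0.0, -0.1]
width: 0.0005
```

```bash
python3 - <<'E'
from h import *
C=[eyes.camera(n) for n in("side","top")]
a,b=[cv2.cvtColor(c["image"],cv2.COLOR_RGB2BGR) for c in C]
k=lambda i:cv2.resize(i,(400,400),interpolation=2)
cv2.imwrite("pics/c.png",np.hstack([k(a[100:260,230:390]),k(b[130:290,250:410])]))
E
```

```text
(no output)
```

View pics/c.png

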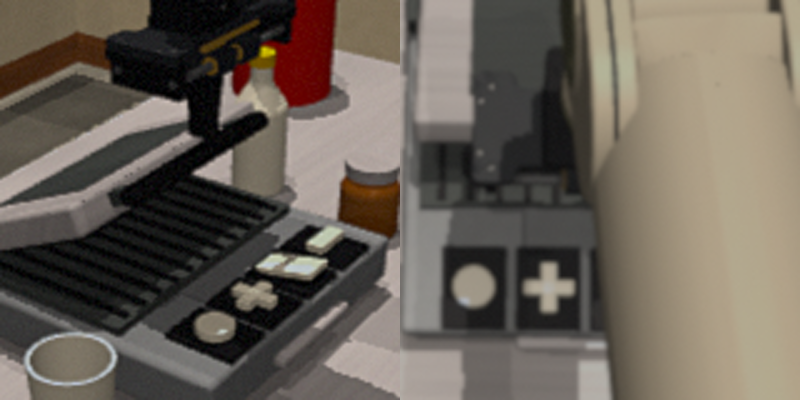

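>>> play_rows:
  motion:
    - [0, 0, 0.04, 0, 0, 0, 0]
    - [0, 0, 0.07, 0, 0, 0, 0]
    - [0, 0, 0.1, 0, 0, 0, 0]
    - [0, 0, 0.12, 0, 0, 0, 0]

```text
time: 4.88
ee_pos: [0.5757, -0.0673, 0.1747]
eef_rot: [1.0, -0.004, -0.0, 0.0]
ft_force: [-3.3, -0.6, 7.3]
width: 0.0005
```

>>> play_rows:
  motion:
    - [-0.02, 0, 0.035, 0, 0, 0, 0]
    - [-0.035, 0, 0.065, 0, 0, 0, 0]
    - [-0.055, 0, 0.11, 0, 0, 0, 0]
    - [-0.072, 0, 0.156, 0, 0, 0, 0]
    - [-0.087, 0, 0.2, 0, 0, 0, 0]

```text
time: 5.5
ee_pos: [0.5586, -0.067, 0.134]
eef_rot: [1.0, -0.004, 0.0, 0.0]
ft_force: [3.7, 0.0, 2.5]
width: 0.0004
```

>>> play_rows:
  motion:
    - [-0.013, 0, 0.05, 0, 0, 0, 0]
    - [-0.023, 0, 0.1, 0, 0, 0, 0]
    - [-0.033, 0, 0.15, 0, 0, 0, 0]
    - [-0.033, 0, 0.165, 0, 0, 0, 0]
    - [-0.033, 0, 0.175, 0, 0, 0, 0]

```text
time: 6.12
ee_pos: [0.5524, -0.067, 0.104]
eef_rot: [1.0, -0.004, 0.0, 0.001]
ft_force: [-26.2, 0.9, 65.3]
width: 0.0008
```

>>> play_rows:
  motion:
    - [0, 0, -0.02, 0, 0, 0, 0]
    - [0, 0, -0.02, 0, 0, 0, 0]
    - [0, 0, -0.1, 0, 0, 0, 0]
    - [-0.1, 0.04, -0.2, 0, 0, 0, 0]
    - [-0.25, 0.1, -0.2, 0, 0, 0, 0]

```text
time: 6.75
ee_pos: [0.502, -0.0862, 0.1405]
eef_rot: [1.0, -0.004, 0.001, -0.0]
ft_force: [-0.6, 0.6, -0.9]
width: 0.0005
```

>>> play_rows:
  motion:
    - [-0.07, 0.03, 0, 0, 0, 0, 0]
    - [-0.158, 0.06, 0, 0, 0, 0, 0]
    - [-0.158, 0.06, 0.1, 0, 0, 0, 0]
    - [-0.158, 0.06, 0.2, 0, 0, 0, 0]
    - [-0.158, 0.06, 0.2, 0, 0, 0, 0]

```text
time: 7.38
ee_pos: [0.469, -0.0979, 0.0982]
eef_rot: [1.0, -0.004, -0.002, -0.001]
ft_force: [0.2, -0.5, 0.4]
width: 0.0002
```

```bash
python3 - <<'E'
from h import *
np.set_printoptions(precision=4,suppress=True)
C=[eyes.camera(n) for n in("side","top")]
for c in C:
    d=eyes.landmark_of(c,"lid_handle")
    if d: print(d[0]["p"],onz(c,d[0]["xy"],.104), d[0]["xy"], proj(c,[.5515,-.0673,.104]))
    print("tcp px",proj(c,r.read_state()["ee_pos"]),"rocker end px",proj(c,[.471,-.099,.08]))
a,b=[cv2.cvtColor(c["image"],cv2.COLOR_RGB2BGR) for c in C]
k=lambda i:cv2.resize(i,(400,400),interpolation=2)
cv2.imwrite("pics/d.png",np.hstack([k(a[130:270,260:400]),k(b[130:290,250:410])]))
E
```

```text
0.74 [ 0.5488 -0.0683  0.104 ] [319.8, 191.7] [[318.6335 191.5429]]
tcp px [[355.0498 197.5529]] rocker end px [[354.5972 204.8563]]
0.9 [ 0.5572 -0.0691  0.104 ] [326.1, 212.0] [[325.2678 214.6849]]
tcp px [[340.6226 253.8879]] rocker end px [[339.7848 254.4745]]
```

View pics/d.png

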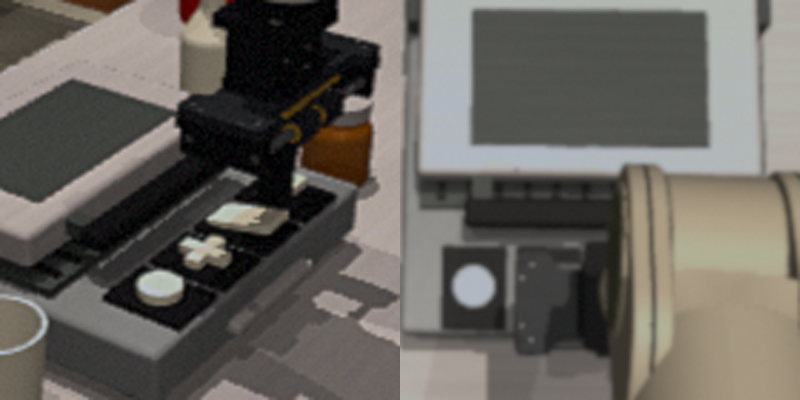

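>>> play_rows:
  motion:
    - [0, 0, 0.05, 0, 0, 0, 0]
    - [0, 0, 0.09, 0, 0, 0, 0]
    - [0, 0, 0.11, 0, 0, 0, 0]
    - [0, 0, 0.125, 0, 0, 0, 0]
    - [0, 0, 0.13, 0, 0, 0, 0]

```text
time: 8.2
ee_pos: [0.4699, -0.0983, 0.0734]
eef_rot: [1.0, -0.004, -0.0, -0.0]
ft_force: [-2.2, 0.3, 3.1]
width: 0.001
```

>>> play_rows:
  motion:
    - [0, 0, 0.008, 0, 0, 0, 0]
    - [0, 0, 0.014, 0, 0, 0, 0]
    - [0, 0, 0.014, 0, 0, 0, 0]

```text
time: 8.57
ee_pos: [0.4701, -0.0983, 0.0725]
eef_rot: [1.0, -0.004, -0.0, 0.0]
ft_force: [-13.4, 2.0, 25.2]
width: 0.0008
```

>>> play_rows:
  motion:
    - [0, 0, -0.05, 0, 0, 0, 0]
    - [0, 0, -0.18, 0, 0, 0, 0]
    - [0.05, 0.16, -0.2, 0, 0, 0, 0]
    - [0.105, 0.32, -0.18, 0, 0, 0, 0]
    - [0.105, 0.32, -0.12, 0, 0, 0, 0]

```text
time: 9.2
ee_pos: [0.4917, -0.1652, 0.0951]
eef_rot: [1.0, -0.006, 0.001, 0.001]
ft_force: [-0.4, 0.0, -1.0]
width: 0.0006
```

```bash
python3 - <<'E'
from h import *
np.set_printoptions(precision=4,suppress=True)
C=[eyes.camera(n) for n in("side","top")]
s=r.read_state(); print(s["ee_pos"],s["ft_force"])
a,b=[cv2.cvtColor(c["image"],cv2.COLOR_RGB2BGR) for c in C]
k=lambda i:cv2.resize(i,(400,400),interpolation=2)
cv2.imwrite("pics/e.png",np.hstack([k(a[160:260,290:390]),k(b[130:290,250:410])]))
E
```

```text
[ 0.49   -0.162   0.0934] [ 0.6413  0.5496 -0.0811]
```

View pics/e.png

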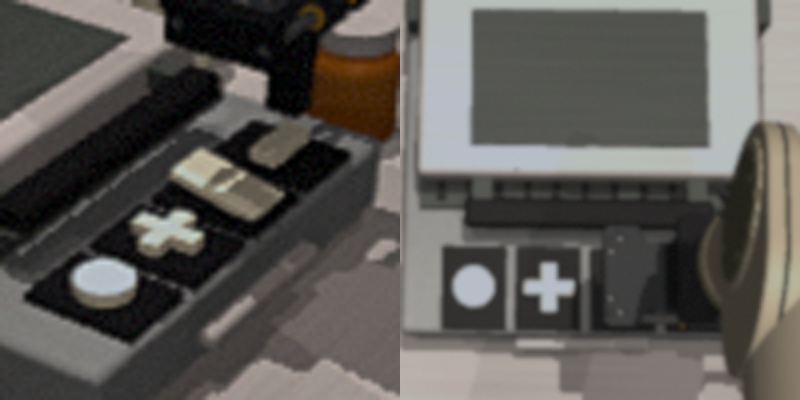

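>>> play_rows:
  motion:
    - [0, 0, 0.07, 0, 0, 0, 0]
    - [0, 0, 0.1, 0, 0, 0, 0]
    - [0, 0, 0.12, 0, 0, 0, 0]
    - [0, 0, 0.128, 0, 0, 0, 0]
    - [0, 0, 0.128, 0, 0, 0, 0]

```text
time: 9.93
ee_pos: [0.4905, -0.1617, 0.0702]
eef_rot: [1.0, -0.004, -0.0, -0.0]
ft_force: [-8.4, 5.0, 15.4]
width: 0.0007
```

>>> play_rows:
  motion:
    - [0, 0, -0.05, 0, 0, 0, 0]
    - [0, 0, -0.2, 0, 0, 0, 0]
    - [0, -0.25, -0.25, 0, 0, 0, 0]
    - [0, -0.5, -0.25, 0, 0, 0, 0]
    - [0, -0.75, -0.25, 0, 0, 0, 0]

```text
time: 10.55
ee_pos: [0.4921, -0.0112, 0.1196]
eef_rot: [1.0, -0.004, 0.001, 0.0]
ft_force: [0.4, 0.1, 0.4]
width: 0.0003
```

>>> play_rows:
  motion:
    - [0, -0.12, 0, 0, 0, 0, 0]
    - [0, -0.205, 0, 0, 0, 0, 0]
    - [0, -0.205, 0.06, 0, 0, 0, 0]
    - [0, -0.205, 0.12, 0, 0, 0, 0]
    - [0, -0.205, 0.12, 0, 0, 0, 0]

```text
time: 11.18
ee_pos: [0.4913, 0.0272, 0.0936]
eef_rot: [1.0, -0.005, -0.001, 0.0]
ft_force: [-0.4, -0.1, -0.8]
width: 0.0003
```

```bash
python3 - <<'E'
from h import *
np.set_printoptions(precision=4,suppress=True)
C=[eyes.camera(n) for n in("side","top")]
s=r.read_state(); print(s["ee_pos"],s["ft_force"])
a,b=[cv2.cvtColor(c["image"],cv2.COLOR_RGB2BGR) for c in C]
k=lambda i:cv2.resize(i,(400,400),interpolation=2)
cv2.imwrite("pics/f.png",np.hstack([k(a[160:260,290:390]),k(b[130:290,250:410])]))
E
```

```text
[0.4921 0.0278 0.0948] [-0.5378  0.5781 -0.4561]
```

View pics/f.png

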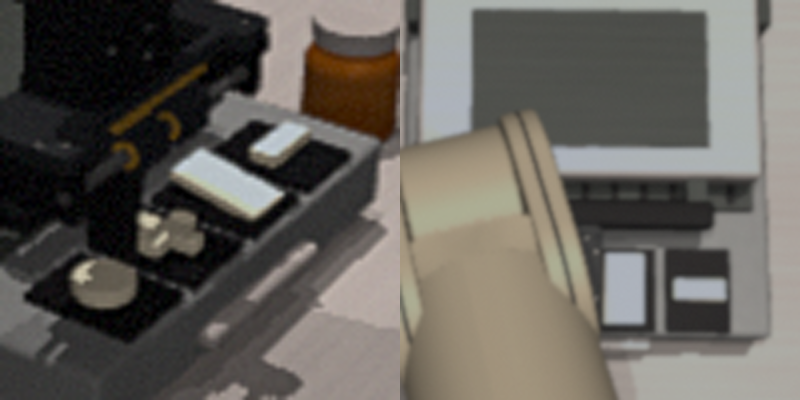

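>>> play_rows:
  motion:
    - [0, 0, 0.07, 0, 0, 0, 0]
    - [0, 0, 0.1, 0, 0, 0, 0]
    - [0, 0, 0.12, 0, 0, 0, 0]
    - [0, 0, 0.13, 0, 0, 0, 0]
    - [0, 0, 0.13, 0, 0, 0, 0]

```text
time: 11.9
ee_pos: [0.492, 0.0282, 0.0702]
eef_rot: [1.0, -0.004, -0.0, 0.001]
ft_force: [-9.5, -1.8, 18.4]
width: 0.0007
```

Fully down on its stop (18 N at 70 mm). I'll release it and retreat upward.

>>> play_rows:
  motion:
    - [0, 0, -0.05, 0, 0, 0, 0]
    - [0, 0, -0.25, 0, 0, 0, 0]
    - [0, 0, -0.5, 0, 0, 0, 0]
    - [-0.2, 0, -0.75, 0, 0, 0, 0]
    - [-0.4, 0, -1, 0, 0, 0, 0]

```text
time: 12.52
ee_pos: [0.4131, 0.0296, 0.2682]
eef_rot: [1.0, -0.004, 0.0, -0.0]
ft_force: [1.5, -1.1, 0.2]
width: 0.0006
```

>>> play_rows:
  motion:
    - [0, -0.3, 0, 0, 0, 0, 0]
    - [0, -0.6, 0, 0, 0, 0, 0]
    - [0, -0.8, 0, 0, 0, 0, 0]
    - [0, -1, 0, 0, 0, 0, 0]
    - [0, -1, 0, 0, 0, 0, 0]

```text
time: 13.15
ee_pos: [0.4148, 0.2324, 0.2668]
eef_rot: [1.0, -0.001, -0.0, -0.001]
ft_force: [0.3, -0.1, 0.0]
width: 0.0004
```

```bash
python3 - <<'E'
from h import *
np.set_printoptions(precision=4,suppress=True)
C=[eyes.camera(n) for n in("side","top")]
s=r.read_state(); print(s["time"],s["ee_pos"],s["ft_force"])
a,b=[cv2.cvtColor(c["image"],cv2.COLOR_RGB2BGR) for c in C]
k=lambda i:cv2.resize(i,(400,400),interpolation=2)
cv2.imwrite("pics/g.png",np.hstack([k(a[110:310,230:430]),k(b[90:310,230:450])]))
E
```

```text
13.25 [0.4157 0.2292 0.2666] [0.4515 0.1543 0.6513]
```

View pics/g.png

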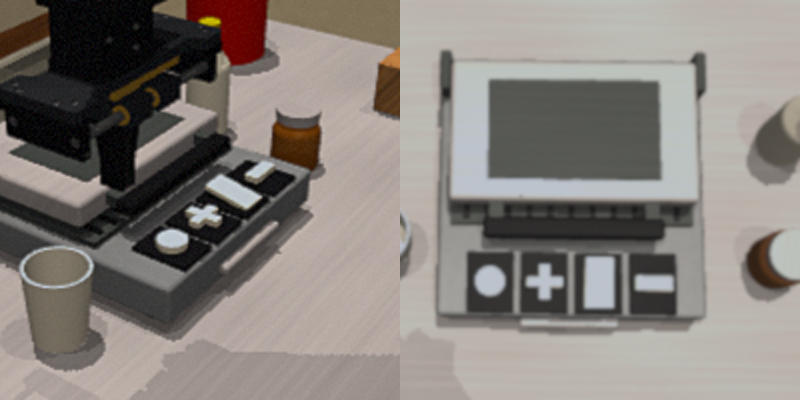

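The picture shows the lid shut, the rocker on (far end up), all three keys up and the cup, bottle and jar still standing. The arm is clear, so I'm handing the job in.

```bash
python3 -c "
from bench import job
print(job.close_job())"
```

```text
the job is handed in; nothing more can be done
None
```

The grill sequence is done and handed in at about 13 s of the 50 s allowed. The hand-in reports no verdict, so the results below rest on my own readings and pictures.

| Step | Check |
|---|---|
| Lid pushed shut by the handle | Fingertip stopped at z = 0.104 m with 65 N; the wrist limit is 120 N |
| Rocker tipped on | Hard stop at z = 0.0725 m with 25 N; far end seen standing up |
| Bar key pressed and released | Fully down at z = 0.0702 m with 15 N; seen up again before the round key was pressed |
| Round key pressed and released | Fully down at z = 0.0702 m with 18 N; seen up in the last picture |

- **Final picture:** the lid is shut, the rocker is on and all keys are up. The cross key was never touched. The cup, bottle and jar look undisturbed by eye, and the arm is clear with about zero force.
- **Disagreements:** the first lid-angle estimates differed. Triangulating the handle gave about 0.36 rad and the joint fit gave 0.47, while contact with the handle showed about 0.38. The networks were also several pixels off on a few points, worst at 6 pixels on the cross key, so I aimed at the keys from their white outlines in the top camera image.

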